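Switch off the fondant sheeter and clear its pusher

TASK

The fondant sheeter is still switched to forward: set its red toggle to the middle off position, without letting it go over to reverse, and leave it standing there. Only then lift the white pusher with the black grip off the in-feed tray and lay it flat, plate down, in the blue wash tub; set it down, do not drop it. Leave the jar and the can in the white tub where they are.

Things in the scene. Friction and masses are not known exactly. Their poses are not given: they have to be found in the camera images.
- sheeter: White fondant sheeter, fixed, 240 mm deep, 240 mm wide, 300 mm high. Origin on the table below the toggle's pivot; x points from its front to its back, y to the left of someone facing its front, z up; the front looks about to the robot's right (world -y). Control panel at the front, outward normal 35 degrees from vertical toward its -x. Steel in-feed tray above; behind it the roller head, x 145 to 200 mm, up to z 300 mm.
- tray (a point): Middle of the in-feed tray's floor, at (65, 0, 242) mm in the sheeter's frame, same axes. The tray is 160 mm (x) by 240 mm (y), its underside 8 mm lower; 4 mm thick rims rise 14 mm at front and sides. It overhangs the toggle's pivot by 15 mm to the front, so the toggle is to be reached with the tool leaning back along the panel's normal.
- toggle_pivot (a point): The toggle's pivot on the panel's face, at (0, 0, 100) mm in the sheeter's frame, same axes as the sheeter. The lever swings sideways about it, in the plane of the panel's normal and the sheeter's y.
- toggle (a joint): Toggle lever, rad: 0 = off, along the panel's normal; +0.34 = forward, leaning to the sheeter's +y (green mark, nearer the robot), the start; -0.34 = reverse, to its -y (orange mark); stops at +-0.36. Damped, sprung detents: left within about 0.17 of centre it snaps to centre, beyond that to the nearer end. Pushing it out of an end or out of the centre takes 2 to 3 N at the grip.
- toggle_grip (a point): Middle of the toggle's red grip, on the lever's axis 70 mm from the pivot. The grip is 18 mm thick and reaches from 46 to 92 mm from the pivot; below it is a rod 10 mm thick. z axis along the lever, outward.
- pusher: Loose pusher, about 0.25 kg: white plate 70 mm (its x) by 170 mm (its y) by 6 mm, with an upright black grip rib on its middle, 18 mm (x) by 120 mm (y), top at z 46 mm. Origin at the centre of the plate's underside, z up. Starts flat on the in-feed tray, its y about along the sheeter's y.
- pusher_grip (a point): Grasp point in the middle of the pusher's rib, 32 mm above the pusher's underside (26 mm above the plate); pinch along the pusher's x.
- wash_tub: Blue open tub, fixed, outside 250 mm (its x) by 170 mm (its y) by 50 mm high, walls and floor 5 mm. Origin under the centre of its bottom, z up; the inner floor is at z 5 mm. The pusher fits flat only with its long side along the tub's x. May stand left or right of the sheeter.
- stock_tub: White open tub of the same size and axes as the blue one, on the other side, fixed; it holds the jar and is not the place for the pusher.
- jar: Bystander: closed jar of purple filling, 68 mm diameter, 100 mm high, loose in the white tub. Origin at the underside's centre.
- can: Bystander: closed steel can with a yellow band, 66 mm diameter, 85 mm high, loose in the white tub. Origin at the underside's centre.
Things that resemble listed ones, but are neither listed nor needed, are in the scene too. Several things have the shape of the pusher; the one meant has the colours described above.

How it is judged (in metres and radians):
On the way, in this order (a step that is already met when the one before it is completed fails the run):
1. the toggle stands in the centre off detent by itself, not held by the fingers, the pusher still on the in-feed tray (value of joint toggle between -0.08 and 0.08 rad and contact force between the fingers and toggle below 0.3 N and z of pusher in the frame of sheeter below 0.255 m), for 0.3 s.
2. the pusher is lifted at least 30 mm off the in-feed tray with the toggle still off (value of joint toggle between -0.08 and 0.08 rad and z of pusher in the frame of sheeter above 0.272 m), for 0.1 s.
At the end, for the whole second after the job is handed in: The toggle rests within 0.08 rad of its centre off position, and the pusher lies still, released and flat (within 0.1 rad, plate down, underside within 5 mm of the inner floor) inside the blue wash tub (value of joint toggle between -0.08 and 0.08 rad and x of pusher in the frame of wash_tub between -0.05 and 0.05 m and y of pusher in the frame of wash_tub between -0.05 and 0.05 m and z of pusher in the frame of wash_tub below 0.01 m and angle between pusher's own z axis and vertical below 0.1 rad and linear speed of pusher below 0.02 m/s and velocity of joint toggle between -0.1 and 0.1 rad/s); the robot touches nothing.
It fails at once if the toggle is thrown over toward reverse (beyond -0.2 rad) (value of joint toggle below -0.2 rad).
It fails at once if the pusher is lifted off the tray while the toggle is not off (z of pusher in the frame of sheeter above 0.262 m and (value of joint toggle above 0.12 rad or value of joint toggle below -0.12 rad) and horizontal distance between pusher and sheeter below 0.2 m).
It fails at once if the pusher is let go more than 25 mm above the wash tub's floor (horizontal distance between pusher and wash_tub below 0.15 m and z of pusher in the frame of wash_tub above 0.03 m and contact force between the fingers and pusher below 0.2 N and contact force between pusher and wash_tub below 0.2 N).
It fails at once if the jar or the can is moved more than 30 mm (distance of any of jar, can from where it was at the start of the episode above 0.03 m).
It also fails if it takes over 56 s, if anything falls off the work surface, if the arm or the gripper's body presses on something with over 40 N, if the wrist force passes 120 N, or if a joint passes its speed limit or range.

ROBOT

A 7-joint arm with a two-finger parallel gripper is mounted at the origin on the work surface. World frame = base frame: x ahead of the robot, y to its left, z up, the work surface at z = 0. Lengths are in mm, angles in rad, forces in N, time in s.
With the tool pointing down it reaches from about 400 to 875 mm from the base axis. Payload 4.4 kg.
Tool frame: the origin (TCP) lies midway between the tips of the shut fingers; the grasp point (between the pads) lies 19 mm behind it (ctrl.pinch_z is the distance from the TCP to the grasp point, in mm); z points along the fingers, y is the line along which they close (so a half turn about z gives the same grasp; the last joint's range is limited). The gripper opens to 85 mm and grips with 20 to 120 N. Pads are 22 mm wide; open, the fingers measure 114 mm over their backs; the gripper's body (76 mm by 85 mm) begins 54 mm behind the grasp point. The pads swing forward as they close: fully open they stand 13 mm farther back than shut.
Start: joints at [1.065, 0.628, 0.038, 1.517, -0.027, 0.996, -0.02], TCP at [276.771, -588.146, 231.313] pointing down, gripper open.
Joint ranges: [-3.06, 3.06], [-0.37, 2.12], [-1.25, 1.32], [0.18, 2.47], [-1.1, 4.24], [0.23, 1.98], [-2.94, 2.94]. Speed limits (rad/s): [2.57, 2.57, 3.14, 3.14, 3.14, 3.14, 3.14].

INTERFACE

Orientations are given as [roll, pitch, yaw] about the fixed x, y, z axes, in that order (R = Rz(yaw) Ry(pitch) Rx(roll)).
In Python, from cell import read_state, cams, order, ctrl gives the robot as it stands.
- The arm moves only by the tool move_arm, never from a script. Its argument "targets" is text: rows parted by semicolons, each of 7 numbers parted by spaces: the gripper's target within -1 to 1 (fully open at 1, half-way at 0, shut at -1), then the shift along the tool's x, y, z in cm, then the turn, a rotation vector about the tool's x, y, z in degrees. A call has 1 to 5 rows; each row shifts and turns the commanded pose from where the row before left it, along the tool's axes as they then stand; what a row does not reach is not made up. A row lasts 1/12 s, in which the tool goes at most 41.7 mm and 7.16 degrees, less where a joint would pass 70% of its speed; a pose out of reach is approached as far as the arm can. A call with a gripper value outside its range is refused whole. The fingers move at their own pace and stop on an object; the grip force is fixed at half the most. Time passes only in rows, so rows that do not move let the fingers close. It gives the time, the measured TCP pose, the force, the opening and the grip force at its end, in the units of the state.
- read_state(): the state, without advancing time (a new reading comes with each control period).
- cams.get_image(name): name is "scene" or "side" or "wrist"; returns a dict with "color" (480x640x3 uint8, red, green, blue), "fovy" (degrees; the focal length in pixels is half the picture's height over the tangent of half this angle, whatever the lens; pixels are square), "cx", "cy" (the principal point, pixels), "rvec" (rotation vector, rad) and "tvec" (3), from world to camera coordinates, as OpenCV has them. Camera axes: x right, y down, z forward; pixel columns grow to the right and rows downward; lengths in mm; the calibration is good to about 2 mm. A picture is of the moment at which its call begins. There is no depth.
- order.finish_job(): hands the job in; it is judged then, once.
The state is a dict: "clock": time; "qpos": joint angles; "qd": joint speeds; "tau": joint torques, N m; "eef_pos": TCP position; "tool_rot": TCP orientation; "force": force on the tool from outside, world axes, zero at the start; "torque": the same for the moment, N m; "width": finger opening in mm; "gripper_force": force on a finger pad.
Only numpy, scipy, OpenCV 4.12 (cv2) and the standard library are available. Lean on these libraries where they do the work, as an engineer would, in place of code of your own. Each camera call takes 0.05 s, during which the arm holds its last target. There are 200 camera calls.

## Working session

There is one attempt and no reset: what is moved stays moved. The work goes in short steps, Python scripts to look and compute and a tool call to move; the robot and the scene stay as the last step left them, time stands still between calls to the robot, and variables do not carry over. Pictures are saved under pics/ and viewed, at most 13 in all, crops included, and the job is handed in when it is done.

Besides the shell and the picture viewer there is one more tool, called as name(argument=value, ...) on one line, values as JSON. move_arm: Moves the arm, as the interface text tells. Its arguments: {"type":"object","properties":{"targets":{"type":"string"}},"required":["targets"]}

```bash
mkdir -p pics; cat > h.py <<'E'
import numpy as np,cv2
from scipy.spatial.transform import Rotation as Ro
from cell import read_state,cams,order,ctrl
def grab(n,f):
    im=cams.get_image(n); cv2.imwrite(f'pics/{f}.png',im['color'][:,:,::-1]); 
    np.savez(f'pics/{f}.npz',**{k:np.array(v) for k,v in im.items()}); return im
def load(f): return np.load(f'pics/{f}.npz')
def K(im):
    f=240/np.tan(np.radians(float(im['fovy']))/2); return np.array([[f,0,float(im['cx'])],[0,f,float(im['cy'])],[0,0,1]])
def ray(im,uv):
    R=cv2.Rodrigues(np.array(im['rvec'],float))[0];t=np.array(im['tvec'],float).ravel()
    return -R.T@t, R.T@np.linalg.inv(K(im))@np.array([*uv,1.])
def onz(im,uv,z):
    c,d=ray(im,uv); return c+d*(z-c[2])/d[2]
def proj(im,P):
    return cv2.projectPoints(np.array(P,float).reshape(-1,1,3),np.array(im['rvec'],float),np.array(im['tvec'],float),K(im),None)[0].reshape(-1,2)
E
python3 - <<'E'
from h import *
for n in('scene','side'):
    im=grab(n,n); print(n,{k:np.round(v,3) for k,v in im.items() if k!='color'},ray(im,(320,240)))
    print([k for k in im])
print(read_state())
E
```

```text
scene {'fovy': np.float64(45.084), 'cx': np.float64(320.081), 'cy': np.float64(235.36), 'rvec': array([ 2.101,  0.821, -0.431]), 'tvec': array([-355.919,  -73.664, 1722.378])} (array([1241.86839529, -776.72371581,  976.29584993]), array([-0.55000711,  0.56938971, -0.61102534]))
['color', 'fovy', 'cx', 'cy', 'rvec', 'tvec']
side {'fovy': np.float64(43.144), 'cx': np.float64(329.997), 'cy': np.float64(230.919), 'rvec': array([ 2.165,  1.669, -0.423]), 'tvec': array([-130.776, -363.64 , 1656.407])} (array([1093.47000253, -136.66753003, 1295.63372772]), array([-0.44380112,  0.08967587, -0.89190459]))
['color', 'fovy', 'cx', 'cy', 'rvec', 'tvec']
{'clock': 0.1, 'qpos': array([ 1.06521298,  0.62927052,  0.03844626,  1.51826832, -0.02700966,
        0.99631812, -0.02001231]), 'qd': array([ 0.0012892 , -0.00363338,  0.0015048 , -0.0033953 ,  0.00084477,
        0.00014431, -0.0015188 ]), 'tau': array([ 2.83783913e-03, -5.64526606e+01,  1.23061426e+00, -1.93973655e+01,
        1.13038521e-02,  5.41330330e-03,  3.51018150e-05]), 'eef_pos': array([ 276.52028887, -587.62018476,  230.47003999]), 'tool_rot': array([-3.13984628e+00,  1.15635278e-05,  4.39764561e-01]), 'force': array([ 0.40438142, -0.23257723,  0.11248392]), 'torque': array([-0.00362101, -0.00705527, -0.00096496]), 'gripper_force': 0.0, 'width': 85.59953194053931}
```

View pics/scene.png

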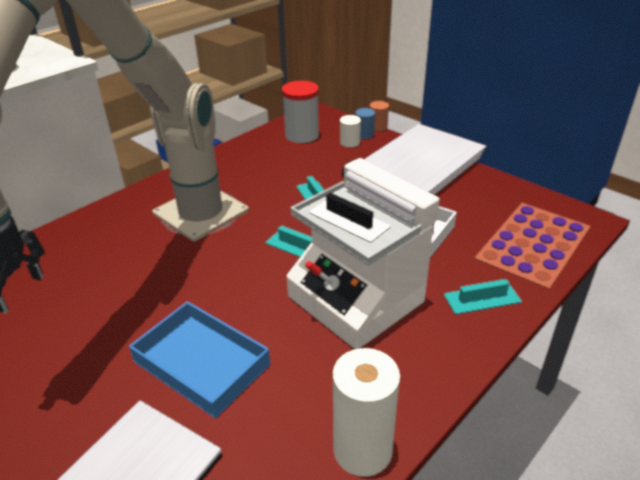

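View pics/side.png

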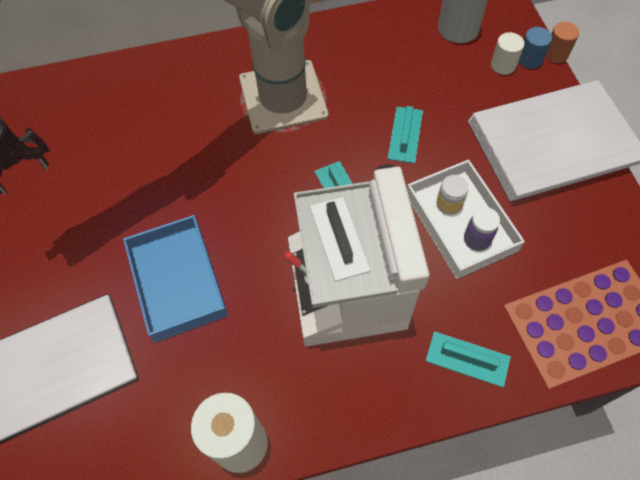

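Scene: the sheeter is at about (365,250), with a white/black pusher on its tray at (348,210), the red toggle at (315,268) and the blue tub at (200,355). In the side view the white tub with jar and can is at (465,215).

Pusher candidates:
- White/black on the tray: side (340,235). This is the one.
- Teal: side (405,133), (335,175) and (468,358).

I'll check it with close crops.

```bash
python3 - <<'E'
import cv2
a=cv2.imread('pics/scene.png')[155:345,275:465];b=cv2.imread('pics/side.png')[160:350,280:440]
cv2.imwrite('pics/c1.png',cv2.resize(a,None,fx=3.15,fy=3.15,interpolation=cv2.INTER_CUBIC)[:600,:])
cv2.imwrite('pics/c2.png',cv2.resize(b,None,fx=3.15,fy=3.15,interpolation=cv2.INTER_CUBIC)[:600,:])
E
```

```text
(no output)
```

View pics/c1.png

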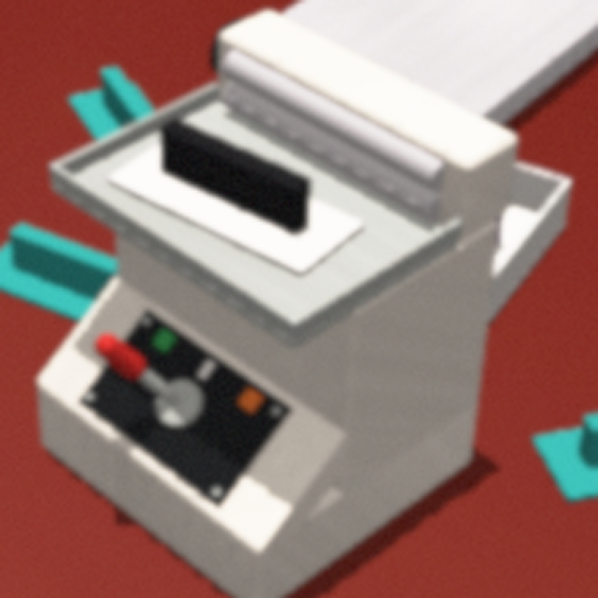

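View pics/c2.png

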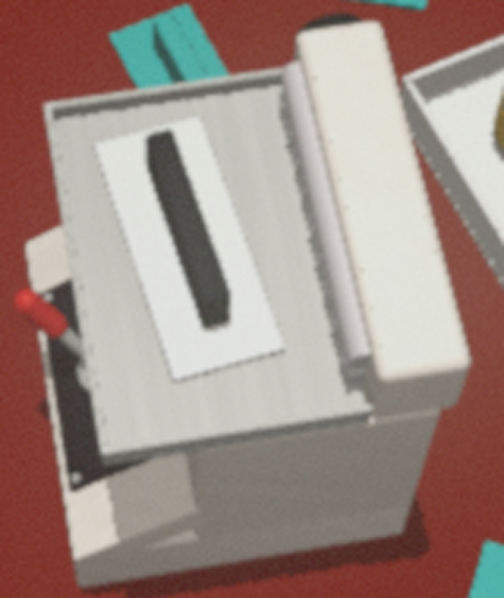

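The crops confirm it: white plate and black rib on the tray, plate corners readable in both views. The red grip leans to the green mark. Next I'll fit the poses.

```bash
cat >> h.py <<'E'
from scipy.optimize import least_squares
def T2(p,P):
    c,s=np.cos(p[2]),np.sin(p[2]);P=np.atleast_2d(np.array(P,float))
    return P@np.array([[c,s,0],[-s,c,0],[0,0,1]])+[p[0],p[1],0]
def fit(obs,p0):
    # obs: list (im, pt, uv)
    def r(p): return np.concatenate([proj(im,T2(p,P))[0]-uv for im,P,uv in obs])
    s=least_squares(r,p0,loss='soft_l1'); return s.x,r(s.x).reshape(-1,2).round(1)
E
python3 - <<'E'
from h import *
A,B=load('scene'),load('side')
a=lambda u,v:np.array([u/3.15+275,v/3.15+155]); b=lambda u,v:np.array([u/3.15+280,v/3.15+160])
sh=[(A,(-15,120,256),a(50,165)),(A,(-15,-120,256),a(296,320)),(B,(-15,120,256),b(45,103)),(B,(-15,-120,256),b(104,452)),(B,(145,-120,256),b(370,410)),(A,(0,0,104),a(178,402))]
p,r=fit(sh,(600,-150,1.4));print('sheeter',p,r.tolist())
pu=[(A,(-35,85,248),a(108,182)),(A,(-35,-85,248),a(300,272)),(A,(35,-85,248),a(363,226)),(B,(-35,85,248),b(97,145)),(B,(35,85,248),b(197,117)),(B,(35,-85,248),b(284,350)),(B,(-35,-85,248),b(175,380))]
q,r=fit(pu,(600,-100,1.4));print('pusher',q,r.tolist())
s=[onz(A,uv,50) for uv in((187,304),(268,350),(213,400),(131,348))];print(np.round(s))
s=[onz(B,uv,50) for uv in((195,217),(222,303),(150,325),(123,238))];print(np.round(s))
n=np.array([-np.sin(.611),0,np.cos(.611)])
for t in(0,.17,.34):
    g=np.array([0,0,100])+70*(np.cos(t)*n+np.sin(t)*np.array([0,1,0]));print(t,T2(p,g),proj(A,T2(p,g)),proj(B,T2(p,g)))
print('obs tip',a(110,345),b(30,302))
E
```

```text
sheeter [581.1526394  -53.32509372   1.48567875] [[-0.1, -1.7], [-0.2, -0.9], [-1.0, 0.4], [-1.1, 0.7], [0.4, -0.0], [1.5, -2.2]]
pusher [576.68277538   5.01054986  39.30865847] [[0.1, -3.3], [0.6, -1.9], [0.5, -2.8], [-1.4, -0.0], [0.3, -0.0], [-0.3, 0.2], [-1.3, 0.7]]
[[ 345. -294.   50.]
 [ 586. -263.   50.]
 [ 601. -421.   50.]
 [ 366. -455.   50.]]
[[ 339. -281.   50.]
 [ 568. -256.   50.]
 [ 578. -415.   50.]
 [ 352. -451.   50.]]
0 [[577.73860724 -93.33778638 157.33523185]] [[319.37322896 270.48146007]] [[292.43327315 269.22803361]]
0.17 [[565.9879314  -91.75418347 156.50873111]] [[315.95699399 268.06423057]] [[291.93153467 264.17485291]]
0.34 [[554.67446116 -89.06265199 154.05305732]] [[313.09465268 266.08732376]] [[292.05395067 259.56531802]]
obs tip [309.92063492 264.52380952] [289.52380952 255.87301587]
```

```bash
cat >> h.py <<'E'
SH=np.array([581.2,-53.3,1.4857]); N=np.array([-np.sin(.6109),0,np.cos(.6109)])
def tog(h,lat=0,up=0,p=None): # world point at height h along panel normal, lateral +y, up panel
    return T2(SH if p is None else p,np.array([0,lat,100])+h*N+up*np.array([.819,0,.574]))[0]
def Rtog(p=None):
    p=SH if p is None else p
    z=T2([0,0,p[2]],-N)[0];x=T2([0,0,p[2]],[.8192,0,.5736])[0];return np.c_[x,np.cross(z,x),z]
def plan(pos,R,s=None):
    s=s or read_state();R0=Ro.from_euler('xyz',s['tool_rot']).as_matrix();d=np.array(pos)-s['eef_pos']
    rv=Ro.from_matrix(R0.T@R).as_rotvec(degrees=True)
    print('pos',s['eef_pos'].round(1),'q',s['qpos'].round(2),'t',s['clock'],'w',round(s['width'],1))
    print('shift cm in start frame',(R0.T@d/10).round(2),'in end frame',(R.T@d/10).round(2),'rotvec deg',rv.round(1),np.linalg.norm(rv).round(1))
E
python3 - <<'E'
from h import *
print(Ro.from_matrix(Rtog()).as_euler('xyz'),tog(230,10),tog(60))
plan(tog(230,10),Rtog())
E
```

```text
[ 3.14159265 -0.61087852  1.4857    ] [ 560.02304531 -183.90180635  288.40038421] [578.2748331  -87.59175903 149.14792631]
pos [ 276.5 -587.6  230.5] q [ 1.07  0.63  0.04  1.52 -0.03  1.   -0.02] t 0.1 w 85.6
shift cm in start frame [ 42.84 -24.47  -5.75] in end frame [38.25 24.82 19.71] rotvec deg [ 18.2  31.7 -58. ] 68.5
```

move_arm(targets="1 3.06 -1.75 -0.41 0 0 0;1 3.06 -1.75 -0.41 0 0 0;1 3.06 -1.75 -0.41 0 0 0;1 3.06 -1.75 -0.41 0 0 0;1 3.06 -1.75 -0.41 0 0 0")

```text
clock: 0.52
eef_pos: [378.4, -442.1, 251.6]
tool_rot: [-3.141, 0.0, 0.439]
force: [-0.1, 0.1, 0.1]
width: 85.6
gripper_force: 0.0
```

move_arm(targets="1 3.06 -1.75 -0.41 0 0 0;1 3.06 -1.75 -0.41 0 0 0;1 3.06 -1.75 -0.41 0 0 0;1 3.06 -1.75 -0.41 0 0 0;1 0 0 0 0 0 0")

```text
clock: 0.93
eef_pos: [464.8, -320.1, 268.7]
tool_rot: [-3.139, -0.006, 0.452]
force: [0.5, 0.5, 0.2]
width: 85.4
gripper_force: 0.0
```

move_arm(targets="1 0 0 0 1.5 2.65 -4.85;1 0 0 0 1.5 2.65 -4.85;1 0 0 0 1.5 2.65 -4.85;1 0 0 0 1.5 2.65 -4.85;1 0 0 0 1.5 2.65 -4.85")

```text
clock: 1.35
eef_pos: [458.4, -328.5, 268.2]
tool_rot: [-3.061, -0.254, 0.859]
force: [-0.5, 0.9, -0.6]
width: 85.2
gripper_force: 0.0
```

move_arm(targets="1 0 0 0 1.5 2.65 -4.85;1 0 0 0 1.5 2.65 -4.85;1 0 0 0 1.5 2.65 -4.85;1 0 0 0 1.5 2.65 -4.85;1 0 0 0 1.5 2.65 -4.85")

```text
clock: 1.77
eef_pos: [458.1, -329.0, 268.0]
tool_rot: [-3.096, -0.516, 1.297]
force: [0.4, 0.4, -0.1]
width: 85.5
gripper_force: 0.0
```

```bash
python3 - <<'E'
from h import *
plan(tog(230,10),Rtog())
im=grab('wrist','w1');print(proj(im,[tog(0),tog(70),tog(230,10),T2(SH,[-15,0,256])[0]]))
E
```

```text
pos [ 458.1 -329.   268. ] q [ 1.03  0.67 -0.37  1.5  -0.23  1.29  0.54] t 1.7667 w 85.5
shift cm in start frame [15.56  6.18  6.2 ] in end frame [13.73  8.92  7.12] rotvec deg [ 3.2  5.2 -9.2] 11.1
[[ 375.38444554   27.81969559]
 [ 391.8780041    13.92994698]
 [ 454.57685591  -53.35538912]
 [ 407.26830327 -153.62077202]]
```

View pics/w1.png

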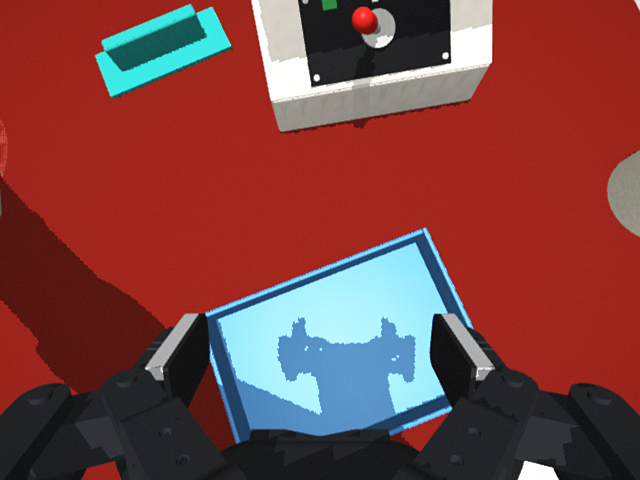

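Wrist view: the toggle disc is at (378,28), against a predicted (375,28), so the sheeter pose is good. The blue tub's corner is at (425,229).

move_arm(targets="1 0 0 0 1.6 2.6 -4.6;1 0 0 0 1.6 2.6 -4.6;1 2.74 1.78 1.42 0 0 0;1 2.74 1.78 1.42 0 0 0;1 2.74 1.78 1.42 0 0 0")

```text
clock: 2.23
eef_pos: [520.6, -241.2, 279.4]
tool_rot: [-3.137, -0.609, 1.475]
force: [1.1, 0.3, 0.3]
width: 85.1
gripper_force: 0.0
```

move_arm(targets="1 2.74 1.78 1.42 0 0 0;1 2.74 1.78 1.42 0 0 0;1 0 0 0 0 0 0;1 0 0 0 0 0 0")

```text
clock: 2.57
eef_pos: [561.9, -180.8, 288.5]
tool_rot: [-3.139, -0.608, 1.485]
force: [-0.0, -0.4, 0.0]
width: 85.5
gripper_force: 0.0
```

```bash
python3 - <<'E'
from h import *
plan(tog(60,10),Rtog())
im=grab('wrist','w2');print(proj(im,[tog(0),tog(92),tog(92,0)*0+T2(SH,np.array([0,0,100])+92*(np.cos(.34)*N+np.sin(.34)*np.array([0,1,0])))[0],tog(60,0)]))
E
```

```text
pos [ 561.9 -180.8  288.5] q [ 0.83  0.69 -0.47  1.47 -0.29  1.27  0.46] t 2.5667 w 85.5
shift cm in start frame [-0.24 -0.13 16.82] in end frame [-0.28 -0.16 16.82] rotvec deg [-0.1  0.1 -0. ] 0.2
[[327.96438463 213.23241929]
 [330.36772354 237.90760775]
 [290.7643173  236.07717269]
 [329.38177734 227.78485381]]
```

View pics/w2.png

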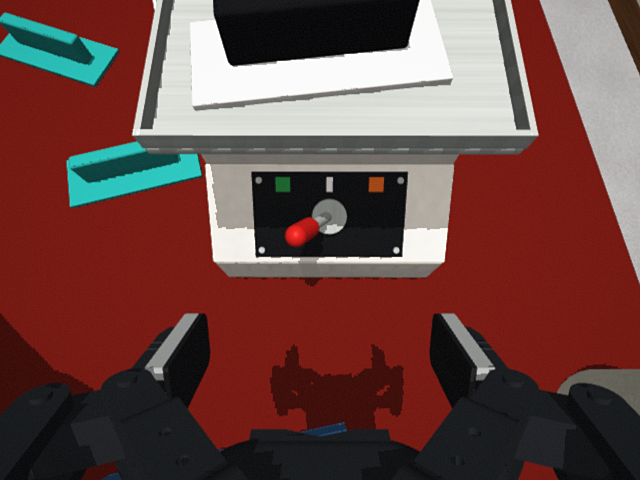

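Disc at (329,216), red tip at (293,236), matching the model to about 2 mm. Both fingers will straddle the lever; I'm going in.

move_arm(targets="1 -0.06 0 3.4 0 0 0;1 -0.06 0 3.4 0 0 0;1 -0.06 0 3.4 0 0 0;1 -0.06 0 3.3 0 0 0;1 0 0 3.2 0 0 0")

```text
clock: 3.03
eef_pos: [568.1, -92.5, 147.6]
tool_rot: [-3.137, -0.606, 1.476]
force: [0.3, -0.2, 0.9]
width: 85.2
gripper_force: 0.0
```

move_arm(targets="1 0 0.3 0 0 0 0;1 0 0.3 0 0 0 0;1 0 0.3 0 0 0 0;1 0 0.1 0 0 0 0;1 0 0 0 0 0 0")

```text
clock: 3.45
eef_pos: [580.4, -93.7, 150.7]
tool_rot: [3.141, -0.606, 1.48]
force: [0.3, 0.8, -0.2]
width: 85.4
gripper_force: 0.0
```

```bash
python3 - <<'E'
from h import *
plan(tog(60,0),Rtog());print(read_state()['force'])
E
```

```text
pos [580.4 -93.7 150.7] q [ 0.72  0.82 -0.48  1.67 -0.31  0.9   0.48] t 3.45 w 85.4
shift cm in start frame [ 0.39 -0.26  0.46] in end frame [ 0.39 -0.26  0.47] rotvec deg [ 0.2  0.3 -0.3] 0.4
[ 0.2611444   0.81530175 -0.23495632]
```

move_arm(targets="0.4 0 -0.1 0 0 0 0;0.2 0 0 0 0 0 0;0 0 0 0 0 0 0;-0.15 0 0 0 0 0 0;-0.3 0 0 0 0 0 0")

```text
clock: 3.87
eef_pos: [578.2, -91.8, 149.8]
tool_rot: [-3.14, -0.608, 1.48]
force: [0.5, 0.4, 0.9]
width: 30.0
gripper_force: 0.0
```

move_arm(targets="-0.36 0 0 0 0 0 0;-0.36 0 0 0 0 0 0;-0.36 0 0 0 0 0 0;-0.36 0 0 0 0 0 0;-0.36 0 0 0 0 0 0")

```text
clock: 4.28
eef_pos: [578.3, -91.4, 149.6]
tool_rot: [-3.139, -0.608, 1.481]
force: [-0.2, 0.3, -0.1]
width: 27.3
gripper_force: 0.0
```

```bash
python3 - <<'E'
from h import *
plan(tog(60,0),Rtog());print(read_state()['force'])
im=grab('wrist','w3');print(proj(im,[tog(92)]))
E
```

```text
pos [578.3 -91.4 149.6] q [ 0.72  0.82 -0.48  1.68 -0.31  0.9   0.48] t 4.2833 w 27.3
shift cm in start frame [ 0.29 -0.03  0.26] in end frame [ 0.29 -0.03  0.26] rotvec deg [ 0.   0.1 -0.2] 0.3
[-0.17122524  0.28368607 -0.0604974 ]
[[317.69624102 351.67884067]]
```

View pics/w3.png

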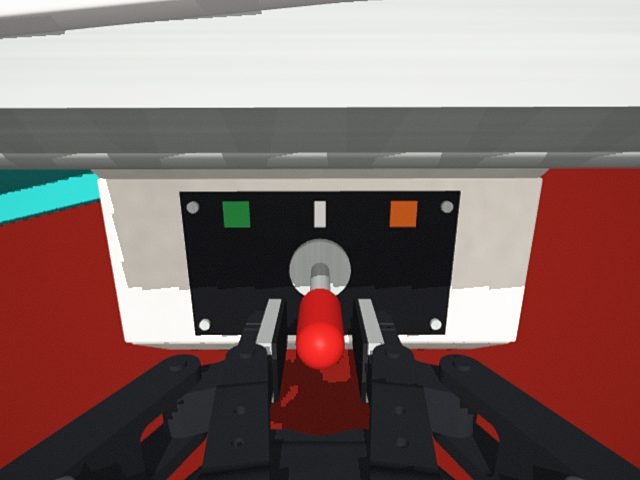

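The lever stands at centre: red grip at (320,340), clear of both pads, straight in front of the white mark. Opening and withdrawing.

move_arm(targets="0.2 0 0 0 0 0 0;0.4 0 0 0 0 0 0;0.5 0 0 0 0 0 0;0.5 0 0 -3 0 0 0;0.5 0 0 -4 0 0 0")

```text
clock: 4.75
eef_pos: [572.7, -128.7, 205.9]
tool_rot: [-3.132, -0.612, 1.481]
force: [0.6, -1.2, -1.1]
width: 64.0
gripper_force: 0.0
```

move_arm(targets="1 0 0 -4 0 0 0;1 0 0 -4 0 0 0;1 0 0 -4 0 0 0;1 0 0 -4 0 0 0;1 0 0 0 0 0 0")

```text
clock: 5.17
eef_pos: [568.9, -229.2, 344.2]
tool_rot: [3.132, -0.601, 1.48]
force: [0.8, 0.2, -0.1]
width: 85.3
gripper_force: 0.0
```

```bash
cat >> h.py <<'E'
def Rdown(yaw): return Ro.from_euler('xyz',[np.pi,0,yaw]).as_matrix()
E
python3 - <<'E'
from h import *
W,B,W1,A=load('w2'),load('side'),load('w1'),load('scene')
b=lambda u,v:np.array([u/3.15+280,v/3.15+160])
pu=[(W,(-35,85,248),(193,107)),(W,(-35,-85,248),(451,81)),(W,(-9,60,248),(233,66)),(W,(-9,-60,248),(408,46)),(B,(-35,85,248),b(97,145)),(B,(35,85,248),b(197,117)),(B,(35,-85,248),b(284,350)),(B,(-35,-85,248),b(175,380))]
q,r=fit(pu,(580,5,1.61));print('pusher',q,r.tolist())
for uv in((-15,120,256),(-15,-120,256)): print('tray',proj(W,T2(SH,uv)))
print('tub corners w1',onz(W1,(425,229),50),onz(W1,(207,313),50))
tb=[(W1,(125,85,50),(425,229)),(W1,(-125,85,50),(207,313)),(A,(-125,85,50),(187,304)),(A,(125,85,50),(268,350)),(A,(-125,-85,50),(131,348)),(B,(-125,85,50),(195,217)),(B,(-125,-85,50),(123,238)),(B,(125,85,50),(222,303)),(B,(125,-85,50),(150,325))]
t,r=fit(tb,(465,-355,.12));print('tub',t,r.tolist())
yaw=q[2]-np.pi/2
plan([q[0],q[1],380],Rdown(yaw))
E
```

```text
pusher [576.78222356   5.41335239   1.62054688] [[-0.4, -3.5], [3.0, -6.7], [-3.5, 0.7], [0.3, 1.3], [-1.6, 0.3], [0.1, -0.1], [0.3, -0.2], [-0.5, 0.7]]
tray [[131.14011746 132.3912951 ]]
tray [[536.10035426 132.4020933 ]]
tub corners w1 [ 579.71511559 -258.55316103   50.        ] [ 344.51883389 -285.74245238   50.        ]
tub [ 4.67184545e+02 -3.55298445e+02  1.01369498e-01] [[2.9, -1.2], [-10.4, 0.3], [1.0, -4.5], [0.7, -2.0], [-2.5, -4.2], [-1.4, -1.6], [-0.8, 0.1], [0.3, 6.3], [-4.6, 10.8]]
pos [ 568.9 -229.2  344.2] q [ 0.86  0.69 -0.45  1.3  -0.28  1.44  0.44] t 5.1667 w 85.3
shift cm in start frame [21.36 -1.44 10.27] in end frame [  1.96 -23.39  -3.58] rotvec deg [-24.1 -28.6  79.1] 87.5
```

move_arm(targets="1 2.3 0 -3.3 0 0 0;1 0 0 0 -1.72 -2.04 5.65;1 0 0 0 -1.72 -2.04 5.65;1 0 0 0 -1.72 -2.04 5.65;1 0 0 0 -1.72 -2.04 5.65")

```text
clock: 5.58
eef_pos: [566.6, -222.8, 378.7]
tool_rot: [-3.033, -0.439, 1.029]
force: [0.7, 0.0, 0.3]
width: 85.4
gripper_force: 0.0
```

move_arm(targets="1 0 0 0 -1.72 -2.04 5.65;1 0 0 0 -1.72 -2.04 5.65;1 0 0 0 -1.72 -2.04 5.65;1 0 0 0 -1.72 -2.04 5.65;1 0 0 0 -1.72 -2.04 5.65")

```text
clock: 6.0
eef_pos: [566.5, -222.4, 378.9]
tool_rot: [-3.027, -0.203, 0.535]
force: [-0.1, 0.1, 0.3]
width: 85.6
gripper_force: 0.0
```

move_arm(targets="1 0 0 0 -1.72 -2.04 5.65;1 0 0 0 -1.72 -2.04 5.65;1 0 0 0 -1.72 -2.04 5.65;1 0 0 0 -1.72 -2.04 5.65;1 0 0 0 -1.72 -2.04 5.65")

```text
clock: 6.42
eef_pos: [566.7, -222.0, 378.9]
tool_rot: [-3.133, 0.009, 0.054]
force: [0.3, -0.1, -0.4]
width: 85.5
gripper_force: 0.0
```

move_arm(targets="1 0 0 0 0 0 0;1 0 0 0 0 0 0")

```text
clock: 6.58
eef_pos: [567.4, -221.3, 378.3]
tool_rot: [-3.13, 0.008, 0.063]
force: [-0.2, -0.5, 0.1]
width: 85.2
gripper_force: 0.0
```

```bash
python3 - <<'E'
from h import *
plan([576.8,5.4,370],Rdown(.05))
im=grab('wrist','w4');print(proj(im,T2([576.8,5.4,1.6205],[(-35,85,248),(-35,-85,248),(35,85,248),(35,-85,248)])), proj(im,T2([467,-355,.1],[(125,85,50),(-125,85,50),(125,-85,50),(-125,-85,50)])))
E
```

```text
pos [ 567.4 -221.3  378.3] q [ 0.31  0.46  0.03  1.41 -0.02  1.29 -1.16] t 6.5833 w 85.2
shift cm in start frame [  2.37 -22.55   1.06] in end frame [  2.07 -22.59   0.83] rotvec deg [-0.6  0.4  0.7] 1.1
[[ 81.94636741 309.29522765]
 [ 37.79843055  78.49374322]
 [ -4.8996699  307.79312592]
 [-66.33876557  77.11273187]] [[352.76100695 182.81221299]
 [354.6110438  358.29525556]
 [491.55175326 177.88064622]
 [474.26611854 355.23921987]]
```

View pics/w4.png

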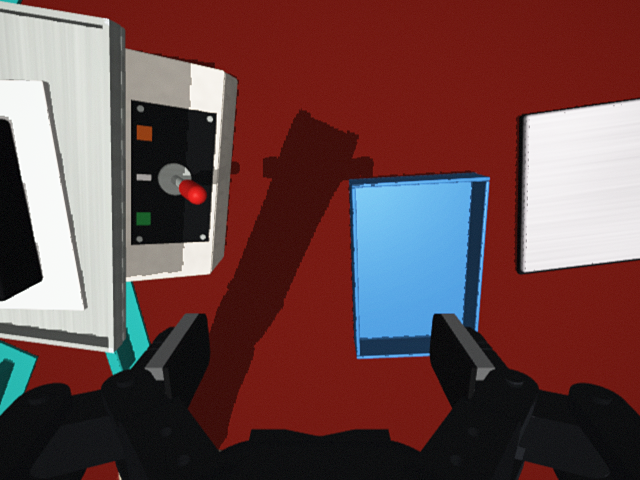

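```bash
python3 - <<'E'
from h import *
W,B,W2=load('w4'),load('side'),load('w2')
f=lambda t:proj(W,T2(SH,np.array([0,0,100])+92*(np.cos(t)*N+np.sin(t)*np.array([0,1,0])))).round(1)
print('tip',f(0),f(.34),f(-.1),f(.1),proj(W,[tog(0)]))
b=lambda u,v:np.array([u/3.15+280,v/3.15+160])
pu=[(W,(-35,85,248),(86,308)),(W,(-35,-85,248),(45,82)),(B,(-35,85,248),b(97,145)),(B,(35,85,248),b(197,117)),(B,(35,-85,248),b(284,350)),(B,(-35,-85,248),b(175,380)),(W2,(-35,85,248),(193,107)),(W2,(-35,-85,248),(451,81))]
q,r=fit(pu,(580,5,1.61));print('pusher',q,r.tolist())
tb=[(W,(125,85,50),(350,181)),(W,(-125,85,50),(357,357)),(W,(125,-85,50),(489,178))]
t,r=fit(tb,(465,-355,.12));print('tub',t,r.tolist())
E
```

```text
tip [[197.5 196.9]] [[194.1 227.3]] [[197.8 186.9]] [[196.8 206.5]] [[171.51911502 178.33833657]]
pusher [575.83506028   1.97956892   1.60892281] [[-0.8, 3.1], [-0.2, -0.9], [-3.0, -0.0], [-1.2, -0.0], [-2.0, 0.2], [-3.0, 0.7], [-2.7, -0.1], [2.3, -1.0]]
tub [ 4.69723901e+02 -3.54029371e+02  1.18647996e-01] [[0.3, 0.9], [-1.2, 0.5], [0.4, -3.6]]
```

move_arm(targets="1 0.38 -3.7 0 0.3 0 0;1 0.38 -3.7 0 0.3 0 0.6;1 0.38 -3.7 0 0 0.4 0.7;1 0.38 -3.7 0 0 0 0;1 0.38 -3.7 0 0 0 0")

```text
clock: 7.05
eef_pos: [576.7, -36.7, 382.0]
tool_rot: [-3.12, 0.001, 0.035]
force: [1.1, 0.2, -0.0]
width: 85.5
gripper_force: 0.0
```

move_arm(targets="1 0.35 -3.7 0 0 0 0;1 0 0 0 0 0 0;1 0 0 0 0 0 0")

```text
clock: 7.3
eef_pos: [579.2, 2.1, 382.5]
tool_rot: [-3.12, 0.001, 0.041]
force: [-0.6, -0.2, 0.7]
width: 85.3
gripper_force: 0.0
```

```bash
python3 - <<'E'
from h import *
plan([576,2,256],Rdown(.038))
im=grab('wrist','w5');print(proj(im,T2([576,2,1.609],[(-35,85,248),(-35,-85,248),(35,85,248),(35,-85,248),(9,60,288),(-9,-60,288)])))
E
```

```text
pos [579.2   2.1 382.5] q [-0.02  0.4  -0.02  1.49 -0.01  1.25 -1.57] t 7.3 w 85.3
shift cm in start frame [-0.31  0.28 12.65] in end frame [-0.32  0.   12.65] rotvec deg [-1.3  0.1  0.2] 1.3
[[365.11956795 339.08047098]
 [374.43330413 121.95366449]
 [280.46435348 337.91017411]
 [273.84867063 121.7197444 ]
 [309.39936459 336.38260184]
 [337.7622736  162.98467374]]
```

View pics/w5.png

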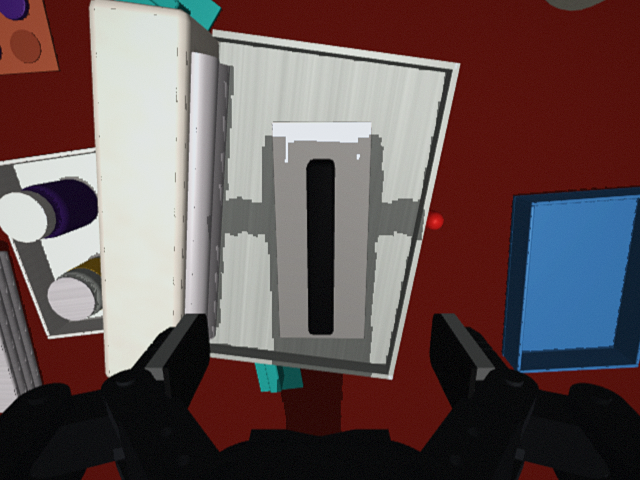

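The pusher is exactly as predicted: plate corners at (281,338) and (371,123), rib at (320,245) between the open fingers. Descending and gripping.

move_arm(targets="0.5 -0.3 0.1 2.6 -1.3 0 0;0.5 0 0 2.6 0 0 0;0.5 0 0 2.6 0 0 0;0.5 0 0 2.6 0 0 0;0.5 0 0 2 0 0 0")

```text
clock: 7.77
eef_pos: [575.3, -3.8, 256.6]
tool_rot: [3.138, 0.003, 0.032]
force: [-0.8, 0.7, -0.1]
width: 63.7
gripper_force: 0.0
```

move_arm(targets="0.5 0 0 0 0 0 0;0.5 0 0 0 0 0 0")

```text
clock: 7.93
eef_pos: [575.8, -3.0, 258.0]
tool_rot: [3.139, 0.003, 0.032]
force: [0.1, -0.9, 0.6]
width: 64.1
gripper_force: 0.0
```

```bash
python3 - <<'E'
from h import *
plan([576,2,256],Rdown(.038)); print(read_state()['force'])
E
```

```text
pos [575.8  -3.  258. ] q [-0.03  0.49 -0.02  1.69  0.01  0.96 -1.6 ] t 7.9333 w 64.1
shift cm in start frame [ 0.04 -0.5   0.2 ] in end frame [ 0.04 -0.5   0.2 ] rotvec deg [ 0.2  0.2 -0.3] 0.4
[ 0.08217329 -0.89643497  0.64887774]
```

move_arm(targets="0.3 0 -0.5 0.2 0 0 0;0 0 0 0 0 0 0;-0.4 0 0 0 0 0 0;-1 0 0 0 0 0 0;-1 0 0 0 0 0 0")

```text
clock: 8.35
eef_pos: [576.9, 4.3, 257.7]
tool_rot: [3.139, -0.001, 0.035]
force: [-0.3, -0.3, 3.6]
width: 17.2
gripper_force: 59.6
```

move_arm(targets="-1 0 0 0 0 0 0;-1 0 0 0 0 0 0;-1 0 0 0 0 0 0;-1 0 0 0 0 0 0")

```text
clock: 8.68
eef_pos: [576.9, 4.3, 257.7]
tool_rot: [3.139, -0.001, 0.035]
force: [-0.9, -0.7, 6.5]
width: 17.2
gripper_force: 59.6
```

```bash
python3 - <<'E'
from h import *
plan([469.7,-354,330],Rdown(.1187)); print(read_state()['force'],read_state()['gripper_force'])
E
```

```text
pos [576.9   4.3 257.7] q [-0.05  0.49 -0.02  1.7   0.01  0.95 -1.61] t 8.6833 w 17.2
shift cm in start frame [-11.97  35.45  -7.16] in end frame [-14.89  34.31  -7.23] rotvec deg [ 0.1 -0.  -4.8] 4.8
[-0.91593829 -0.66532574  6.50487627] 59.59435701370239
```

move_arm(targets="-1 0 0 -1 0 0 0;-1 0 0 -2 0 0 0;-1 0 0 -2 0 0 0;-1 0 0 -2 0 0 0;-1 0 0 -1 0 0 0")

```text
clock: 9.1
eef_pos: [577.0, 4.7, 338.9]
tool_rot: [3.14, -0.001, 0.035]
force: [1.0, 0.9, -2.6]
width: 17.2
gripper_force: 58.8
```

move_arm(targets="-1 0 0 0 0 0 -2.4;-1 0 0 0 0 0 -2.4;-1 -0.75 1.7 0 0 0 0;-1 -1.2 2.7 0 0 0 0;-1 -1.2 2.7 0 0 0 0")

```text
clock: 9.52
eef_pos: [552.8, -69.3, 336.1]
tool_rot: [3.14, 0.003, 0.122]
force: [-0.1, -1.4, -2.6]
width: 17.1
gripper_force: 58.8
```

move_arm(targets="-1 -1.2 2.7 0 0 0 0;-1 -1.2 2.7 0 0 0 0;-1 -1.2 2.7 0 0 0 0;-1 -1.2 2.7 0 0 0 0;-1 -1.2 2.7 0 0 0 0")

```text
clock: 9.93
eef_pos: [508.8, -211.8, 336.7]
tool_rot: [3.14, 0.003, 0.119]
force: [-0.2, -1.3, -2.6]
width: 17.2
gripper_force: 58.8
```

move_arm(targets="-1 -1.2 2.7 0 0 0 0;-1 -1.2 2.7 0 0 0 0;-1 -1.2 2.7 0 0 0 0;-1 -1.2 2.7 0 0 0 0;-1 -1.2 2.7 0 0 0 0")

```text
clock: 10.35
eef_pos: [465.3, -352.9, 336.9]
tool_rot: [3.141, 0.003, 0.119]
force: [-0.3, 0.1, -2.4]
width: 17.2
gripper_force: 58.8
```

move_arm(targets="-1 -0.7 1.7 0 0 0 0;-1 0 0 0 0 0 0;-1 0 0 0 0 0 0;-1 0 0 0 0 0 0")

```text
clock: 10.68
eef_pos: [461.6, -368.4, 336.9]
tool_rot: [3.142, 0.002, 0.12]
force: [-0.1, 0.3, -1.9]
width: 17.2
gripper_force: 58.9
```

```bash
python3 - <<'E'
from h import *
plan([469.7,-354,23],Rdown(.1187)); print(read_state()['force'],read_state()['gripper_force'])
im=grab('wrist','w6');grab('scene','s2')
print(proj(im,T2([469.7,-354,.1187],[(125,85,50),(-125,85,50),(125,-85,50),(-125,-85,50)])))
E
```

```text
pos [ 461.6 -368.4  336.9] q [ 0.59  0.45  0.06  1.54 -0.03  1.16 -0.8 ] t 10.6833 w 17.2
shift cm in start frame [ 1.03 -1.33 31.39] in end frame [ 0.97 -1.33 31.39] rotvec deg [0.  0.1 0.1] 0.1
[-0.08512231  0.25832964 -1.86059488] 58.8984489440918
[[225.00377941  71.91968945]
 [239.45294345 293.36769446]
 [388.40930666  72.20256997]
 [377.29571213 293.54490534]]
```

View pics/w6.png

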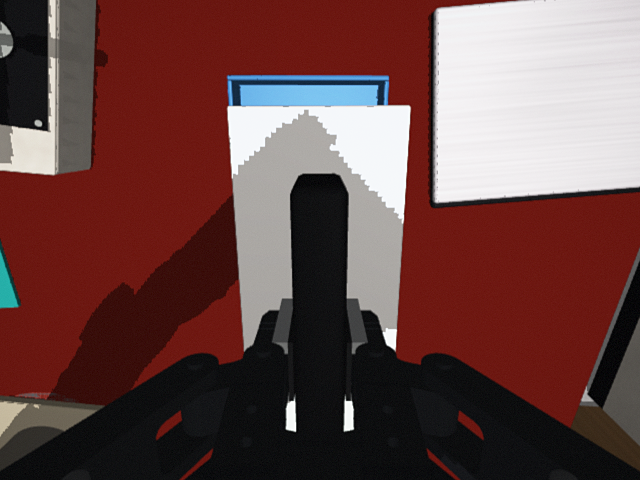

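The pusher is held level above the tub. The tub rim corners at (227,75) and (389,76) are within about 4 mm of the prediction. Lowering it.

move_arm(targets="-1 0.5 -1.3 3 0 0 0;-1 0 0 3 0 0 0;-1 0 0 3 0 0 0;-1 0 0 3 0 0 0;-1 0 0 3 0 0 0")

```text
clock: 11.2
eef_pos: [465.4, -355.0, 186.5]
tool_rot: [3.14, 0.001, 0.121]
force: [-0.2, -0.3, -2.2]
width: 17.0
gripper_force: 58.9
```

move_arm(targets="-1 0 0 3 0 0 0;-1 0 0 3 0 0 0;-1 0 0 3 0 0 0;-1 0 0 2 0 0 0;-1 0 0 2 0 0 0")

```text
clock: 11.62
eef_pos: [465.0, -355.1, 56.0]
tool_rot: [3.141, 0.002, 0.121]
force: [-0.4, -0.4, -2.1]
width: 17.2
gripper_force: 58.9
```

move_arm(targets="-1 0 0 0.8 0 0 0;-1 0 0 0.8 0 0 0;-1 0 0 0.6 0 0 0;-1 0 0 0 0 0 0;-1 0 0 0 0 0 0")

```text
clock: 12.03
eef_pos: [465.0, -356.9, 36.1]
tool_rot: [3.139, 0.001, 0.119]
force: [0.4, 0.6, -2.5]
width: 17.3
gripper_force: 58.9
```

Expected contact is at TCP z ≈ 20.7. I'll creep down.

move_arm(targets="-1 0 0 0.5 0 0 0;-1 0 0 0.4 0 0 0;-1 0 0 0.3 0 0 0;-1 0 0 0 0 0 0;-1 0 0 0 0 0 0")

```text
clock: 12.45
eef_pos: [464.2, -356.8, 23.3]
tool_rot: [3.14, 0.002, 0.119]
force: [-0.3, 0.3, -2.8]
width: 17.1
gripper_force: 58.9
```

move_arm(targets="-1 0 0 0.15 0 0 0;-1 0 0 0.15 0 0 0;-1 0 0 0 0 0 0;-1 0 0 0 0 0 0")

```text
clock: 12.78
eef_pos: [464.6, -357.0, 20.8]
tool_rot: [3.139, 0.001, 0.119]
force: [0.0, -0.0, 0.8]
width: 17.1
gripper_force: 59.5
```

Contact: the force went from -2.8 to +0.8 N. Release and retreat.

move_arm(targets="-0.5 0 0 0 0 0 0;-0.2 0 0 0 0 0 0;0 0 0 0 0 0 0;0 0 0 0 0 0 0;0 0 0 0 0 0 0")

```text
clock: 13.2
eef_pos: [464.4, -356.9, 20.4]
tool_rot: [3.14, 0.001, 0.119]
force: [-0.9, 0.8, -0.1]
width: 42.4
gripper_force: 0.0
```

move_arm(targets="0 0 0 -1 0 0 0;0 0 0 -3 0 0 0;0 0 0 -3 0 0 0;0 0 0 -4 0 0 0;0 0 0 -4 0 0 0")

```text
clock: 13.62
eef_pos: [463.9, -356.1, 172.2]
tool_rot: [3.14, 0.003, 0.119]
force: [1.4, -1.1, 0.7]
width: 42.7
gripper_force: 0.0
```

move_arm(targets="0 0 0 -4 0 0 0;0 0 0 -4 0 0 0;0 0 0 0 0 0 0;0 0 0 0 0 0 0")

```text
clock: 13.95
eef_pos: [465.9, -357.3, 254.0]
tool_rot: [3.135, -0.004, 0.119]
force: [0.1, -0.2, -0.7]
width: 42.8
gripper_force: 0.0
```

```bash
python3 - <<'E'
from h import *
s=read_state();print(s['eef_pos'],s['force'],s['width'],s['clock'])
a=grab('scene','s3')['color'];b=grab('side','d3')['color']
x=cv2.resize(a[200:420,110:450],None,fx=1.9,fy=1.9); 
cv2.imwrite('pics/fin.png',np.ascontiguousarray(x[:,:,::-1]))
E
```

```text
[ 465.90451615 -357.31735054  253.98864301] [ 0.0593077  -0.16208251 -0.72914721] 42.76201931312551 13.95
```

View pics/fin.png

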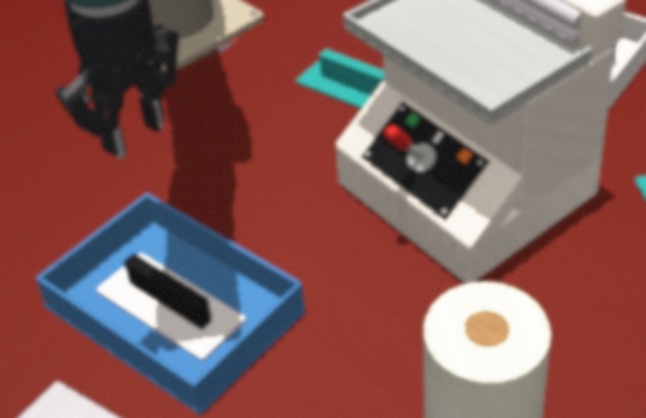

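The pusher lies flat in the blue tub at (170,305) and is released. The toggle tip at (390,130) matches the centre prediction of (390,127), and the gripper is clear.

```bash
python3 -c "
from cell import order
print(order.finish_job())"
```

```text
the job is handed in; nothing more can be done
None
```

I set the toggle to off and it stayed there, then laid the pusher flat in the blue wash tub, released it and handed the job in. The jar and can were never approached; no verdict came back at hand-in.

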